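# Release the ratchet and wind the hold-down pad onto the jar

## Task

On the small ratchet lift stand, first flip the pawl right over, clear of the toothed wheel, and leave it lying back on its rest. Then turn the wheel backward by its crank so that the head comes down, until its rubber pad presses lightly but definitely on the lid of the glass jar, and let go. Never force the wheel against the pawl, do not press the glass jar hard, do not push the head or the jar by hand, and leave the other things alone.

Things in the scene. Friction and masses are not known exactly. Their poses are not given: they have to be found in the camera images.
- lift: Ratchet lift stand, fixed to the bench: dark steel base plate 320 x 150 x 12 mm with an aluminium column 50 x 50 mm, 226 mm high. Origin: on the bench under the column's axis. Its z is up; its -x side is the working side with wheel, crank and pawl; the head and the jar are on its +x side. The wheel and the pawl turn in planes parallel to its y and z, about axes parallel to its x.
- wheel_axis (a point): The point on the wheel's axis (125 mm above the bench) in the plane in which the middle of the crank handle circles. The wheel is a 15-tooth steel ratchet wheel, 90 mm across, with a crank in front of it.
- crank_grip (a point): Middle of the free-spinning black crank handle, a round rod 16 mm thick and 76 mm long, parallel to the stand's x and 65 mm from the wheel's axis; 31 mm from its free end, with 45 mm of clear room between it and the crank arm. It stands on the +y side of the wheel's axis and starts about 28 to 52 degrees below level. Turning backward moves it upward (from the stand's y toward its z).
- wheel (a joint): Angle of the wheel and crank in rad. It grows when the wheel turns backward (the crank handle goes up), 0.030 m of head descent per rad. It starts between -0.2 and 0.2; hard ends at -0.45 and 1.75. The shaft is stiff: with the pawl clear the wheel stays where it is left, and the handle takes about 1 to 3 N to lower the head. The engaged pawl blocks turning backward within one tooth (0.42 rad).
- pawl_pivot (a point): Point on the pawl's pivot axis, 177 mm above the bench, 52 mm to the -y side of the wheel's axis, in the plane in which the pawl's knob circles.
- pawl_grip (a point): Middle of the pawl's black knob, a round free-spinning rod 10 mm thick and 66 mm long, parallel to the stand's x, 32 mm from the pivot; this point is 22 mm from its free end. It starts beside the pivot on the side of the wheel's top, somewhat below the pivot's height.
- pawl (a joint): Angle of the pawl in rad: near 0 (up to 0.2, on a tooth) while its finger lies on the wheel, growing as it is lifted (the knob goes up, over the pivot and down on the stand's -y side). It is upright at 1.8, falls back by its own weight beyond that and rests at 2.9. Below 1.8 it falls back onto the wheel.
- head: White carriage with an arm 30 mm wide that overhangs the jar; a steel rod in it carries a round rubber pad, 44 mm across, on a stiff spring (about 6 N per mm, 12 mm travel). Origin: on the column's axis at the arm's mid-height. The pad's underside is 65 mm below it give or take 9 mm: the rod was set by hand, differs every time and is not measured.
- jar: Glass jar with a flat aluminium lid, 68 mm across, 85 mm high, standing loose on the base plate under the pad. Origin: centre of its underside. Once the pad touches the lid, the force at the crank handle rises by about 0.46 N per N of pad force. More than 25 N on the jar is too hard; 2 N is definite contact; aim for about 5 to 12 N.
- weight: Brass weight, 26 mm across and 35 mm high, standing on the base plate beside the column; leave it. Origin: underside.
- beaker: Glass beaker, 72 mm across, 90 mm high; leave it.
- reagent: Amber glass bottle, 66 mm across, 150 mm high; leave it.
- dish: White porcelain dish, 90 mm across, 30 mm high; leave it.
- spatula: Steel spatula 180 mm long lying on the bench; leave it.
- washbottle: White plastic wash bottle, 64 mm across, 140 mm high; leave it.
- cork_ring: Cork ring, 110 mm across, 25 mm high; leave it.
There are look-alikes about, which are no part of the job. What is shaped like the jar but blue or pink is not meant.

How it is judged (in metres and radians):
On the way, in this order (a step that is already met when the one before it is completed fails the run):
1. the pawl is flipped over, clear of the wheel, before the head has been lowered (value of joint pawl above 2.3 rad and distance of head from where it was at the start of the episode below 0.018 m), for 0.2 s.
2. the head is wound down until the pad presses on the jar's lid (contact force between head and jar above 2 N and value of joint pawl above 2.3 rad), for 0.2 s.
At the end, for the whole second after the job is handed in: The pawl lies flipped back clear of the wheel (beyond 2.3 rad), the pad presses on the jar's lid with 2 to 25 N, the wheel is still, and the jar stands upright within 10 mm of where it stood (all of step 2 and contact force between head and jar below 25 N and velocity of joint wheel between -0.05 and 0.05 rad/s and angle between jar's own z axis and vertical below 0.05 rad and distance of jar from where it was at the start of the episode below 0.01 m); the robot touches nothing.
It fails at once if the wheel is forced against the pawl (over 40 N on it) (contact force between pawl and wheel above 40 N).
It fails at once if the glass jar is pressed with more than 25 N (contact force between jar and head above 25 N).
It fails at once if the robot pushes the head or the jar itself (over 3 N) (contact force between any of the arm, the fingers and head above 3 N or contact force between any of the fingers, the arm and jar above 3 N).
It fails at once if another thing is displaced by more than 30 mm (distance of any of weight, beaker, reagent, dish, spatula, washbottle, cork_ring from where it was at the start of the episode above 0.03 m).
It also fails if it takes over 64 s, if anything falls off the work surface, if the arm or the gripper's body presses on something with over 40 N, if the wrist force passes 120 N, or if a joint passes its speed limit or range.

## Robot

A 7-joint arm with a two-finger parallel gripper is mounted at the origin on the work surface. World frame = base frame: x ahead of the robot, y to its left, z up, the work surface at z = 0. Lengths are in mm, angles in rad, forces in N, time in s.
With the tool pointing down it reaches from about 425 to 925 mm from the base axis. Payload 6.8 kg.
Tool frame: the origin (TCP) lies on the front face of the gripper's body, between the roots of the fingers; the fingertips stand 80 mm ahead of it and the grasp point (between the pads) lies robot.pinch_z ahead of it (robot.pinch_z is the distance from the TCP to the grasp point, in mm); z points along the fingers, y is the direction in which the jaws open and shut (so a half turn about z gives the same grasp; the last joint's range is limited). The gripper opens to 88 mm and grips with 3 to 60 N. Pads are 20 mm wide; open, the fingers measure 115 mm over their backs; the gripper's body (75 mm by 178 mm) begins 61 mm behind the grasp point.
Start: joints at [1.113, 0.477, 0.022, 1.555, -0.011, 1.109, -0.083], TCP at [231.337, -634.136, 302.664] pointing down, gripper open.
Joint ranges: [-2.96, 2.96], [-0.34, 2.1], [-1.41, 1.46], [0.24, 2.44], [-1.37, 4.51], [0.17, 1.92], [-2.96, 2.96]. Speed limits (rad/s): [2.39, 2.39, 3.14, 3.14, 3.14, 3.14, 3.14].

## Interface

Orientations are given as [roll, pitch, yaw] about the fixed x, y, z axes, in that order (R = Rz(yaw) Ry(pitch) Rx(roll)).
In Python, from station import robot, grab_frame, camera_model gives the robot as it stands.
- The arm moves only by the tool jog_arm, never from a script. Its argument "motion" is a list that holds one entry, the list of rows, each a list of 7 numbers: the shift along the tool's x, y, z in cm, then the turn, a rotation vector about the tool's x, y, z in degrees, then the opening, from -1 (shut) to 1 (fully open), so that 0 is half open. A call has 1 to 10 rows; each row is the pose to reach, as a shift and turn from the pose commanded when the call began, along the tool's axes at that moment; what a row does not reach only later rows make up. A row lasts 1/8 s, in which the tool goes at most 62.5 mm and 10.7 degrees, less where a joint would pass 70% of its speed; a pose out of reach is approached as far as the arm can. A call with a gripper value outside its range is refused whole. The fingers move at their own pace and stop on an object; "force" is the grip in N (left out, the last holds). Time passes only in rows, so rows that repeat a pose let the fingers close. It gives the time, the measured TCP pose, the force and the opening at its end, in the units of the state.
- robot.observe(): the state, without advancing time (a new reading comes with each control period).
- grab_frame(name): name is "side" or "top" or "wrist"; returns the picture (420x560x3 uint8, blue, green, red); there is no depth.
- camera_model(name): a dict with "fx", "fy", "cx", "cy" (pixels), "eye" and "orientation" of the camera in the world. Camera axes: x right, y up, looking along -z (the intrinsics and any distortion apply to the point x, -y, -z); pixel columns grow to the right and rows downward; lengths in mm; the calibration is good to about 2 mm. The wrist camera is an equidistant fisheye: a pixel r from the principal point sees the ray r / f radians off the axis. A picture is of the moment at which its call begins: read the wrist's pose just before it. camera_model takes no time and is no camera call; for the wrist camera it gives the pose at the moment of the call.
- robot.sign_off(): hands the job in, once; it reports no verdict.
The state is a dict: "time_s": time; "qpos": joint angles; "qd": joint speeds; "effort": joint torques, N m; "ee_pos": TCP position; "tool_rot": TCP orientation; "force": force on the tool from outside, world axes, zero at the start; "torque": the same for the moment, N m; "opening": opening from 0.0 (shut) to 1.0 (fully open).
Only numpy, scipy, OpenCV 4.12 (cv2) and the standard library are available. Lean on these libraries where they do the work, as an engineer would, in place of code of your own. Each camera call takes 0.05 s, during which the arm holds its last target. There are 200 camera calls.

## Working session

There is one attempt and no reset: what is moved stays moved. The work goes in short steps, Python scripts to look and compute and a tool call to move; the robot and the scene stay as the last step left them, time stands still between calls to the robot, and variables do not carry over. Pictures are saved under pics/ and viewed, about 8 in all and at most 12, crops included, and the job is handed in when it is done.

Besides the shell and the picture viewer there is one more tool, called after "Emit:" as name(argument=value, ...) on one line, values as JSON. jog_arm: Moves the arm, as the interface text tells. Its arguments: {"type":"object","properties":{"motion":{"type":"array"},"force":{"type":"number"}},"required":["motion"]}

```bash
ls; mkdir -p pics; python3 - <<'E'
from station import robot, grab_frame, camera_model
import cv2,numpy as np
s=robot.observe();print(s, robot.pinch_z)
for n in("side","top","wrist"):
    print(n,camera_model(n)); cv2.imwrite(f"pics/{n}0.png",grab_frame(n))
a=cv2.imread("pics/side0.png");b=cv2.imread("pics/top0.png")
E
```

```text
pics
{'time_s': 0.0, 'qpos': array([ 1.11288862,  0.47777116,  0.02232291,  1.55643562, -0.01150512,
        1.109279  , -0.08310147]), 'qd': array([-0.00131143,  0.00045567,  0.00183747,  0.00114745,  0.00015371,
       -0.00014435,  0.0004478 ]), 'effort': array([-4.81868410e-04, -5.82850063e+01,  1.53493367e+00, -2.72606528e+01,
       -5.42033231e-02,  1.69549015e-02,  1.45265203e-04]), 'ee_pos': array([ 231.18603674, -633.69508884,  301.70735675]), 'tool_rot': array([-3.13983127e+00,  1.17709569e-04,  3.49840759e-01]), 'force': array([-0.18130657, -0.22907274, -0.06688347]), 'torque': array([0.04301384, 0.05201985, 0.01980076]), 'opening': 1.0019793273804363} 61.3
side {'fx': 546.1148742064521, 'fy': 546.1148742064521, 'cx': 288.956144746036, 'cy': 202.52341769859294, 'eye': array([  448.60037925, -1167.9577867 ,  1473.1060575 ]), 'orientation': array([ 0.70290507, -0.01178775, -0.05838243])}
top {'fx': 476.3359057948559, 'fy': 476.3359057948559, 'cx': 286.68197367013136, 'cy': 213.57440397025758, 'eye': array([ 286.52800675,  -37.45830425, 1307.5395159 ]), 'orientation': array([ 2.10903482e-01,  8.46771182e-05, -1.60513187e+00])}
wrist {'fx': 325.19226210127806, 'fy': 325.19226210127806, 'cx': 274.6332669265205, 'cy': 212.46565857548296, 'eye': array([ 304.10438406, -607.48535767,  383.53919229]), 'orientation': array([-2.91693688e-01,  1.19834853e-03, -1.22102532e+00])}
```

View pics/side0.png

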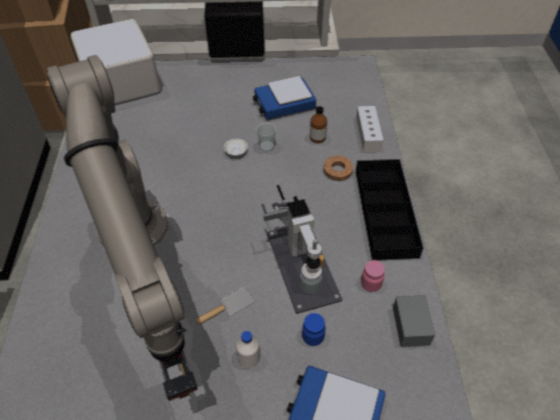

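View pics/top0.png

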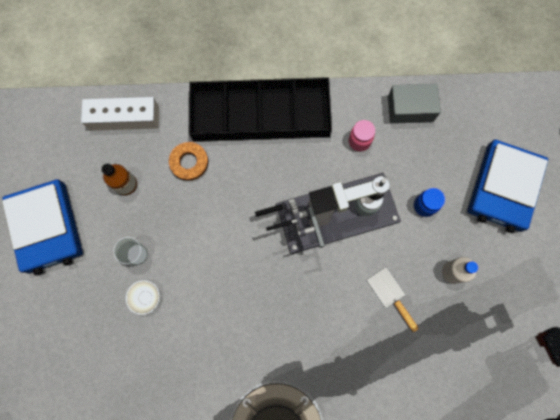

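```bash
cat > h.py <<'E'
import numpy as np, cv2
from scipy.spatial.transform import Rotation as R
from station import robot, grab_frame, camera_model
def rot(o): return R.from_euler('xyz',o).as_matrix()
def proj(n,P,m=None):
    m=m or camera_model(n); p=(np.atleast_2d(P)-m['eye'])@rot(m['orientation'])
    x,y,z=p[:,0],-p[:,1],-p[:,2]
    if n=='wrist':
        r=np.hypot(x,y); k=np.arctan2(r,z)/np.maximum(r,1e-9)
    else: k=1/z
    return np.c_[m['cx']+m['fx']*x*k, m['cy']+m['fy']*y*k]
def ray(n,uv,m=None):
    m=m or camera_model(n); a=(uv[0]-m['cx'])/m['fx']; b=(uv[1]-m['cy'])/m['fy']
    if n=='wrist':
        t=np.hypot(a,b); k=np.sin(t)/max(t,1e-9); d=np.array([a*k,-b*k,-np.cos(t)])
    else: d=np.array([a,-b,-1.])
    return m['eye'],rot(m['orientation'])@d
def onz(n,uv,z,m=None):
    e,d=ray(n,uv,m); return e+d*(z-e[2])/d[2]
def tri(a,b):
    (e,d),(f,g)=a,b; d=d/np.linalg.norm(d); g=g/np.linalg.norm(g)
    A=sum(np.eye(3)-np.outer(v,v) for v in(d,g)); c=sum((np.eye(3)-np.outer(v,v))@o for o,v in((e,d),(f,g)))
    p=np.linalg.solve(A,c); return p,np.linalg.norm(np.cross(p-e,d)),np.linalg.norm(np.cross(p-f,g))
E
python3 - <<'E'
import cv2,numpy as np
a=cv2.imread("pics/side0.png")[175:315,240:350];b=cv2.imread("pics/top0.png")[165:265,245:410]
a=cv2.resize(a,None,fx=4,fy=4,interpolation=cv2.INTER_CUBIC);b=cv2.resize(b,None,fx=4.8,fy=4.8,interpolation=cv2.INTER_CUBIC)
cv2.imwrite("pics/a.png",a);cv2.imwrite("pics/b.png",b)
E
```

```text
(no output)
```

View pics/a.png

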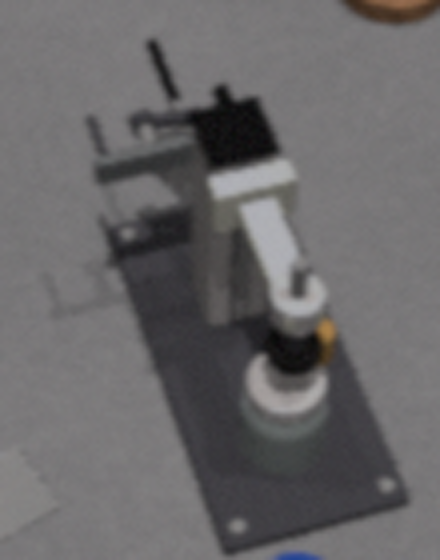

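View pics/b.png

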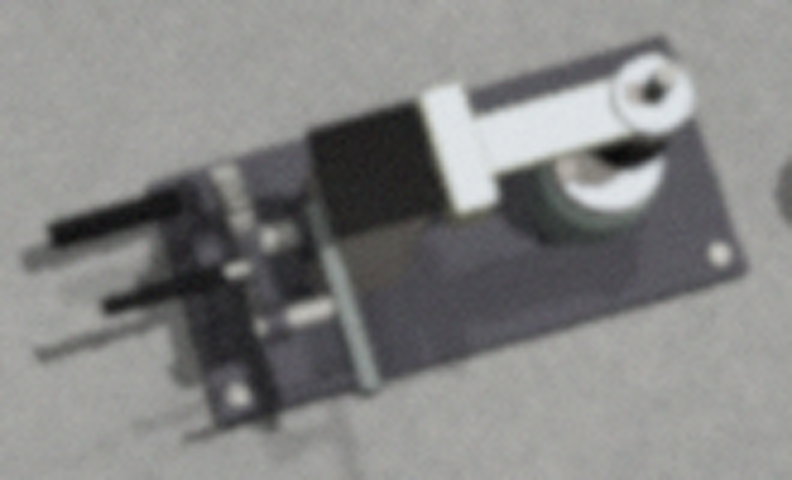

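```bash
python3 - <<'E'
from h import *
A=lambda u,v:(240+u/4,175+v/4)
B=lambda u,v:(245+u/4.8,165+v/4.8)
np.set_printoptions(precision=1,suppress=True)
c=[onz('top',B(*p),12) for p in((665,38),(747,270),(215,432),(150,188))]
for p in c: print('plate',p)
print([np.linalg.norm(c[i]-c[(i+1)%4]) for i in range(4)], 'mean',np.mean(c,0))
c2=[onz('side',A(*p),12) for p in((408,503),(227,553),(105,215))]
for p in c2: print('plate side',p)
for a in (c[0]-c[3],c[1]-c[2],): print('yaw',np.degrees(np.arctan2(a[1],a[0])))
for p in((308,132),(422,100),(450,210),(335,238)): print('cap',onz('top',B(*p),228))
for p in((190,115),(258,98),(280,157),(213,175)): print('cap side',onz('side',A(*p),228))
T=lambda a,b:print(tri(ray('side',A(*a)),ray('top',B(*b))))
print('crank');T((152,41),(50,237))
print('knob');T((90,117),(103,307))
print('rod top');T((302,270),(652,92))
E
```

```text
plate [ 672.  -325.2   12. ]
plate [ 531.1 -361.8   12. ]
plate [447.8 -51.4  12. ]
plate [591.6 -18.7  12. ]
[np.float64(145.57215462775727), np.float64(321.3668741247177), np.float64(147.4369622387968), np.float64(316.88132942879224)] mean [ 560.6 -189.2   12. ]
plate side [ 676.6 -332.5   12. ]
plate side [ 536.  -367.8   12. ]
plate side [454.9 -44.9  12. ]
yaw -75.29341743878022
yaw -74.97510709174448
cap [566.1 -99.6 228. ]
cap [ 580.3 -156.   228. ]
cap [ 524.8 -166.6  228. ]
cap [ 512.9 -110.3  228. ]
cap side [ 520.2 -120.2  228. ]
cap side [ 572.1 -106.   228. ]
cap side [ 583.9 -163.7  228. ]
cap side [ 533.7 -178.1  228. ]
crank
(array([515.4,  27.6, 155.9]), np.float64(18.109116227335267), np.float64(18.1091162273353))
knob
(array([475.2,   0.1, 101. ]), np.float64(31.087692226710683), np.float64(31.087692226710793))
rod top
(array([ 585.8, -268.2,  228. ]), np.float64(5.154867030578569), np.float64(5.154867030578723))
```

```bash
python3 - <<'E'
from h import *
np.set_printoptions(precision=0,suppress=True)
O=np.array([549,-137,0]);t=np.radians(-75.1);M=np.array([[np.cos(t),-np.sin(t),0],[np.sin(t),np.cos(t),0],[0,0,1]])
def show(nm,l):
    P=O+M@np.array(l); a=proj('side',P)[0];b=proj('top',P)[0]
    print(nm,l,P,'side',(a-[240,175])*4,'top',(b-[245,165])*4.8)
for x in(-60,-100,-140,-180):
    show('crank',(x,50,83)); show('knob',(x,-21,172))
E
```

```text
crank (-60, 50, 83) [582. -66.  83.] side [260. 176.] top [234. 173.]
knob (-60, -21, 172) [513. -84. 172.] side [178. 127.] top [278. 262.]
crank (-100, 50, 83) [572. -28.  83.] side [244. 140.] top [164. 193.]
knob (-100, -21, 172) [503. -46. 172.] side [162.  89.] top [202. 284.]
crank (-140, 50, 83) [561.  11.  83.] side [229. 105.] top [ 95. 214.]
knob (-140, -21, 172) [493.  -7. 172.] side [147.  53.] top [126. 307.]
crank (-180, 50, 83) [551.  50.  83.] side [213.  71.] top [ 24. 235.]
knob (-180, -21, 172) [482.  32. 172.] side [132.  18.] top [ 50. 330.]
```

View pics/wrist0.png

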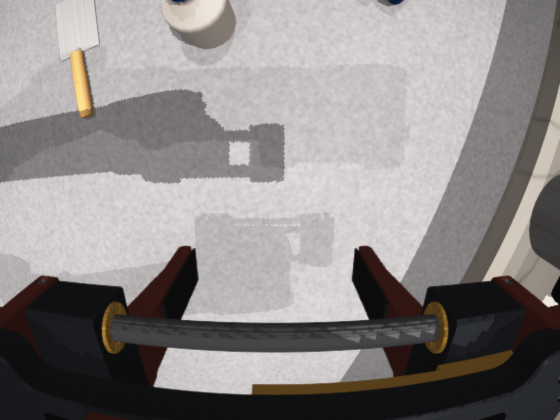

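```bash
python3 - <<'E'
from h import *
np.set_printoptions(precision=1,suppress=True)
A=lambda u,v:(240+(u+.5)/4-.5,175+(v+.5)/4-.5)
B=lambda u,v:(245+(u+.5)/4.8-.5,165+(v+.5)/4.8-.5)
T=lambda a,b:tri(ray('side',A(*a)),ray('top',B(*b)))
k=T((152,41),(103,307));c=T((222,87),(50,237));print(k,c)
s=robot.observe();M=rot(s['tool_rot'])
# target: view pose
tgt=np.array([490,20,430]);Mt=rot([np.pi,0,np.radians(104.9)])
print((M.T@(tgt-s['ee_pos']))/10, R.from_matrix(M.T@Mt).as_rotvec(degrees=True))
E
```

```text
(array([495. ,   5.6, 173.8]), np.float64(1.206804537654772), np.float64(1.2068045376547716)) (array([554.1,  37.7,  76.6]), np.float64(2.4402155583139082), np.float64(2.44021555831403))
[ 46.7 -52.6 -12.7] [ -0.1  -0.1 -84.9]
```

Emit:
jog_arm(motion=[[[0, 0, -5, 0, 0, 0, 1], [2, -2.2, -10, 0, 0, -6, 1], [6, -6.6, -13, 0, 0, -14, 1], [10, -11, -13, 0, 0, -22, 1], [14, -15.5, -13, 0, 0, -30, 1], [18, -20, -13, 0, 0, -38, 1], [22, -24.5, -13, 0, 0, -46, 1], [26, -29, -13, 0, 0, -54, 1], [30, -33.5, -13, 0, 0, -62, 1], [34, -38, -13, 0, 0, -70, 1]]])

```text
time_s: 1.4
ee_pos: [420.7, -158.7, 432.7]
tool_rot: [3.141, 0.0, 1.576]
force: [1.7, -0.8, 0.6]
opening: 0.997
```

Emit:
jog_arm(motion=[[[4.5, 1.7, 0, 0, 0, -4, 1], [9, 3.5, 0, 0, 0, -8, 1], [13.5, 5.2, 0, 0, 0, -12, 1], [17.5, 6.9, 0, 0, 0, -14.9, 1], [17.5, 6.9, 0, 0, 0, -14.9, 1], [17.5, 6.9, 0, 0, 0, -14.9, 1]]])

```text
time_s: 2.15
ee_pos: [489.2, 13.6, 432.3]
tool_rot: [-3.141, 0.0, 1.831]
force: [-1.0, 0.2, 0.0]
opening: 1.0
```

```bash
python3 - <<'E'
from h import *
np.set_printoptions(precision=2,suppress=True)
s=robot.observe();print(s['ee_pos'],s['tool_rot'],s['qpos'],s['qd'])
m=camera_model('wrist');print(m);im=grab_frame('wrist');cv2.imwrite('pics/w1.png',im)
import pickle;pickle.dump(m,open('w1.pkl','wb'))
for p in((495,5.6,174),(554,37.7,76.6)): print(proj('wrist',p,m))
E
```

```text
[489.16  13.56 432.32] [-3.14  0.    1.83] [ 0.45  0.11 -0.65  1.77  0.07  1.28  0.04] [ 0.01 -0.01  0.02  0.    0.   -0.   -0.  ]
{'fx': 325.19226210127806, 'fy': 325.19226210127806, 'cx': 274.6332669265205, 'cy': 212.46565857548296, 'eye': array([467.76,  89.17, 514.04]), 'orientation': array([-0.29,  0.  ,  0.26])}
[[279.64 199.76]]
[[326.31 170.95]]
```

View pics/w1.png

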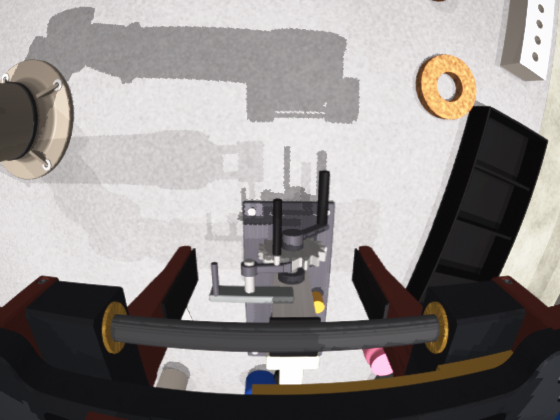

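```bash
cat >> h.py <<'E'
yaw=np.radians(-75.1)
S=np.array([[np.cos(yaw),-np.sin(yaw),0],[np.sin(yaw),np.cos(yaw),0],[0,0,1]])  # columns ex,ey,ez of stand
def lsq(rays,w):
    A=np.zeros((3,3));c=np.zeros(3)
    for (e,d),k in zip(rays,w):
        d=d/np.linalg.norm(d);Q=k*(np.eye(3)-np.outer(d,d));A+=Q;c+=Q@e
    return np.linalg.solve(A,c)
def go(P,rpy=None):
    "shift (cm) and turn (deg) in tool axes to bring grasp point to P"
    s=robot.observe();M=rot(s['tool_rot']);Mt=rot(rpy) if rpy is not None else M
    t=np.asarray(P)-robot.pinch_z*Mt[:,2]
    return (M.T@(t-s['ee_pos'])/10).round(2),R.from_matrix(M.T@Mt).as_rotvec(degrees=True).round(1)
E
python3 - <<'E'
from h import *
import pickle
np.set_printoptions(precision=1,suppress=True)
m=pickle.load(open('w1.pkl','rb'))
A=lambda u,v:(240+(u+.5)/4-.5,175+(v+.5)/4-.5)
B=lambda u,v:(245+(u+.5)/4.8-.5,165+(v+.5)/4.8-.5)
k=lsq([ray('side',A(152,41)),ray('top',B(103,307)),ray('wrist',(277.5,199.5),m)],[1,1,9])
c=lsq([ray('side',A(222,87)),ray('top',B(50,237)),ray('wrist',(325,171.5),m)],[1,1,9])
print(k,c,(c-k)@S)
for n,p in(('k',k),('c',c)): print(n,proj('wrist',p,m),proj('wrist',p+S@[66 if n=='k' else 76,0,0],m))
K=k+S@[22,0,0];print('K',K,go(K+[0,0,45],[np.pi,0,np.radians(104.9)]))
E
```

```text
[493.1   5.4 174.3] [552.6  36.7  77.7] [-15.   65.5 -96.6]
k [[277.9 199.6]] [[277.7 255.6]]
c [[325.2 171.5]] [[323.1 224.2]]
K [498.7 -15.9 174.3] (array([-3. ,  0.2, 15.2]), array([-0.1,  0. , -0.1]))
```

Emit:
jog_arm(motion=[[[-1, 0.1, 5, 0, 0, 0, 0], [-2, 0.2, 10, 0, 0, 0, 0], [-3, 0.2, 15, 0, 0, 0, 0], [-3, 0.2, 15, 0, 0, 0, 0], [-3, 0.2, 15, 0, 0, 0, 0]]])

```text
time_s: 2.82
ee_pos: [499.8, -14.2, 284.4]
tool_rot: [3.14, 0.001, 1.83]
force: [0.4, -0.0, 0.1]
opening: 0.505
```

```bash
python3 - <<'E'
from h import *
import pickle
np.set_printoptions(precision=2,suppress=True)
s=robot.observe();print(s['ee_pos'],s['tool_rot'],s['force'])
m=camera_model('wrist');im=grab_frame('wrist');cv2.imwrite('pics/w2.png',im)
pickle.dump(m,open('w2.pkl','wb'))
k=np.array([493.1,5.4,174.3]);print(proj('wrist',[k,k+S@[66,0,0],k+S@[22,0,0],(552.6,36.7,77.7),k+S@[22,-32,0]],m),go(k+S@[22,0,0]))
E
```

```text
[499.77 -14.24 284.41] [3.14 0.   1.83] [ 0.4  -0.02  0.07]
[[274.37 212.84]
 [274.44 304.02]
 [274.39 245.86]
 [346.45 166.31]
 [224.61 245.64]] (array([-0.14, -0.22,  4.93]), array([0., 0., 0.]))
```

View pics/w2.png

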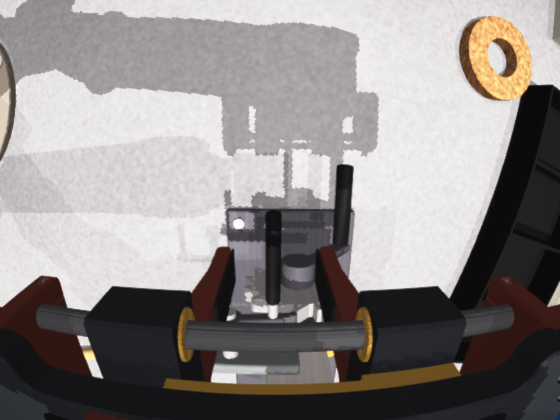

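Emit:
jog_arm(motion=[[[-0.1, -0.2, 2.5, 0, 0, 0, 0], [-0.1, -0.2, 4.9, 0, 0, 0, 0], [-0.1, -0.2, 4.9, 0, 0, 0, 0], [-0.1, -0.2, 4.9, 0, 0, 0, -1], [-0.1, -0.2, 4.9, 0, 0, 0, -1], [-0.1, -0.2, 4.9, 0, 0, 0, -1], [-0.1, -0.2, 4.9, 0, 0, 0, -1]]], force=12)

```text
time_s: 3.75
ee_pos: [498.7, -15.1, 234.5]
tool_rot: [3.138, 0.0, 1.832]
force: [2.0, -0.5, -1.1]
opening: 0.107
```

```bash
python3 - <<'E'
from h import *
np.set_printoptions(precision=2,suppress=True)
s=robot.observe();print(s['ee_pos'],s['force'],s['opening']*88,go(np.array([493.1,5.4,174.3])+S@[22,0,0]))
E
```

```text
[498.68 -15.06 234.46] [ 1.98 -0.45 -1.11] 9.394924342684714 (array([-0.08, -0.04, -0.11]), array([0., 0., 0.]))
```

Emit:
jog_arm(motion=[[[0, -0.04, -0.8, 0, 0, 0, -1], [0, -0.18, -1.35, 0, 0, 0, -1], [0, -0.4, -1.85, 0, 0, 0, -1], [0, -0.93, -2.53, 0, 0, 0, -1], [0, -0.93, -2.53, 0, 0, 0, -1]]])

```text
time_s: 4.38
ee_pos: [489.1, -17.5, 260.1]
tool_rot: [3.139, 0.0, 1.832]
force: [3.2, 2.8, 4.8]
opening: 0.109
```

```bash
python3 - <<'E'
from h import *
np.set_printoptions(precision=2,suppress=True)
s=robot.observe();P=s['ee_pos']-[0,0,robot.pinch_z];k0=np.array([493.1,5.4,174.3])+S@[22,0,0]
print(s['ee_pos'],s['force']@S,s['opening']*88,(P-k0)@S)
E
```

```text
[489.15 -17.47 260.14] [-1.9   3.85  4.78] 9.560817276894014 [-0.91 -9.7  24.54]
```

Emit:
jog_arm(motion=[[[0, -0.6, -0.55, 0, 0, 0, -1], [0, -1.4, -0.88, 0, 0, 0, -1], [0, -2.2, -1.0, 0, 0, 0, -1], [0, -3.05, -0.88, 0, 0, 0, -1], [0, -3.8, -0.56, 0, 0, 0, -1], [0, -4.25, -0.24, 0, 0, 0, -1], [0, -4.65, 0.16, 0, 0, 0, -1], [0, -4.65, 0.16, 0, 0, 0, -1]]])

```text
time_s: 5.38
ee_pos: [443.4, -29.7, 257.0]
tool_rot: [-3.141, -0.001, 1.832]
force: [1.2, 3.6, -3.2]
opening: 0.109
```

```bash
python3 - <<'E'
from h import *
np.set_printoptions(precision=2,suppress=True)
s=robot.observe();P=s['ee_pos']-[0,0,robot.pinch_z];k0=np.array([493.1,5.4,174.3])+S@[22,0,0]
d=(P-k0)@S
print(s['ee_pos'],s['tool_rot'],s['force']@S,s['opening']*88,d,np.degrees(np.arctan2(d[2]-2.7,d[1]+31.9)),np.hypot(d[2]-2.7,d[1]+31.9))
E
```

```text
[443.38 -29.74 256.95] [-3.14 -0.    1.83] [-3.14  2.12 -3.16] 9.618797243396566 [ -0.83 -57.08  21.35] 143.47554148597138 31.33969265826014
```

Emit:
jog_arm(motion=[[[0, 0, 0, 0, 0, 0, 0], [0, 0, 0, 0, 0, 0, 0], [0, 0, 0, 0, 0, 0, 0], [0, 0.4, -3, 0, 0, 0, 0], [0, 1, -7, 0, 0, 0, 0], [-1, 3, -10, 0, 0, 0, 0], [-1, 6, -12, 0, 0, 0, 0], [-1, 9, -12, 0, 0, 0, 0], [-1, 9, -12, 0, 0, 0, 0]]])

```text
time_s: 6.5
ee_pos: [534.2, -15.9, 377.2]
tool_rot: [3.141, -0.001, 1.832]
force: [-0.4, -0.3, -0.4]
opening: 0.5
```

```bash
python3 - <<'E'
from h import *
import pickle
np.set_printoptions(precision=2,suppress=True)
s=robot.observe();print(s['ee_pos'],s['tool_rot'],s['force'],s['qpos'])
m=camera_model('wrist');im=grab_frame('wrist');cv2.imwrite('pics/w3.png',im)
pickle.dump(m,open('w3.pkl','wb'))
k=np.array([493.1,5.4,174.3]);piv=k+S@[0,-31.9,2.7]
for a in(143,149,155): print(a,proj('wrist',piv+S@[0,32*np.cos(np.radians(a)),32*np.sin(np.radians(a))],m))
print(proj('wrist',(552.6,36.7,77.7),m))
E
```

```text
[534.18 -15.94 377.22] [ 3.14 -0.    1.83] [-0.4  -0.27 -0.44] [ 0.45  0.24 -0.63  1.76  0.15  1.19  0.04]
143 [[168.47 177.07]]
149 [[167.44 176.52]]
155 [[166.81 175.94]]
[[302.68 145.75]]
```

View pics/w3.png

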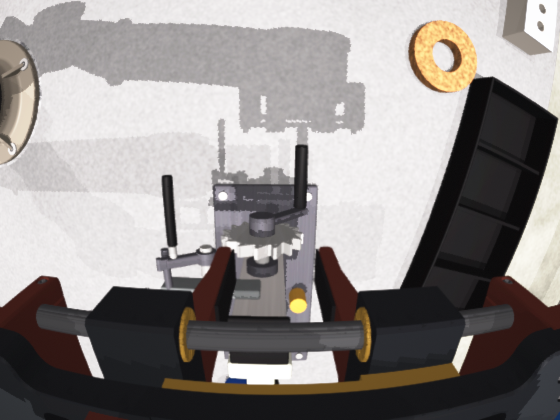

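```bash
python3 - <<'E'
from h import *
import pickle
np.set_printoptions(precision=2,suppress=True)
m=pickle.load(open('w3.pkl','rb'))
c=np.array([552.6,36.7,77.7])
for z,uv in((137,(262,213)),(113,(262,213))): print('hub front rel crank tip',(onz('wrist',uv,z,m)-c)@S)
C=lsq([ray('wrist',(300.5,145.5),m),ray('wrist',(345,166),pickle.load(open('w2.pkl','rb'))),ray('wrist',(325,171.5),pickle.load(open('w1.pkl','rb')))],[1,1,1]);print('tip from wrist views',C)
G=c+S@[24,0,0];print(G,'hover',go(G+[0,0,70]),go(G))
E
```

```text
hub front rel crank tip [ 64.5  -45.81  59.3 ]
hub front rel crank tip [ 71.72 -46.78  35.3 ]
tip from wrist views [549.87  37.14  84.88]
[558.77  13.51  77.7 ] hover (array([ 2.2 ,  3.27, 16.79]), array([0., 0., 0.])) (array([ 2.19,  3.28, 23.79]), array([0., 0., 0.]))
```

Emit:
jog_arm(motion=[[[1.2, 1.6, 4, 0, 0, 0, -0.3], [2.5, 3.28, 9, 0, 0, 0, -0.3], [2.5, 3.28, 14, 0, 0, 0, -0.3], [2.5, 3.28, 17, 0, 0, 0, -0.3], [2.5, 3.28, 17, 0, 0, 0, -0.3], [2.5, 3.28, 17, 0, 0, 0, -0.3]]])

```text
time_s: 7.3
ee_pos: [558.5, 16.1, 208.7]
tool_rot: [3.14, 0.001, 1.831]
force: [0.1, -0.8, 0.6]
opening: 0.35
```

```bash
python3 - <<'E'
from h import *
import pickle
np.set_printoptions(precision=2,suppress=True)
s=robot.observe();print(s['ee_pos'],s['tool_rot'],s['force'],s['opening'])
m=camera_model('wrist');im=grab_frame('wrist');cv2.imwrite('pics/w4.png',im)
pickle.dump(m,open('w4.pkl','wb'))
c=np.array([552.6,36.7,77.7]);print(proj('wrist',[c,c+S@[76,0,0]],m),go(c+S@[21,0,0]))
E
```

```text
[558.54  16.09 208.7 ] [3.14 0.   1.83] [ 0.1  -0.83  0.61] 0.35028174894188396
[[275.86 202.84]
 [275.69 299.37]] (array([ 0.06, -0.11,  7.01]), array([0., 0., 0.]))
```

View pics/w4.png

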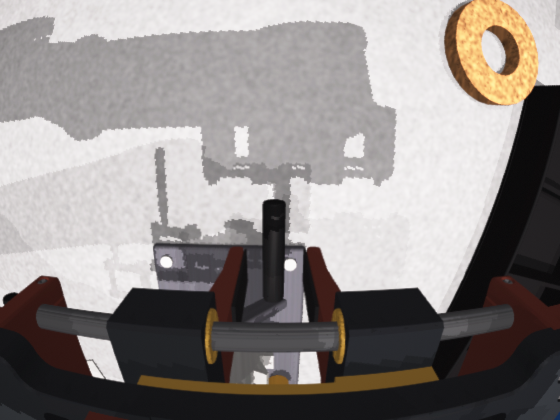

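Emit:
jog_arm(motion=[[[0, -0.15, 2.5, 0, 0, 0, -0.3], [0, -0.15, 5, 0, 0, 0, -0.3], [0, -0.15, 7, 0, 0, 0, -0.3], [0, -0.15, 7, 0, 0, 0, -0.3], [0, -0.15, 7, 0, 0, 0, -0.3], [0, -0.15, 7, 0, 0, 0, -1], [0, -0.15, 7, 0, 0, 0, -1], [0, -0.15, 7, 0, 0, 0, -1]]], force=12)

```text
time_s: 8.35
ee_pos: [557.7, 16.0, 138.1]
tool_rot: [3.139, 0.0, 1.831]
force: [1.9, 0.5, 1.9]
opening: 0.181
```

```bash
cat >> h.py <<'E'
c0=np.array([552.6,36.7,77.7])+S@[21,0,0]
AX=c0+S@[0,-45,47.3]
def st():
    s=robot.observe();P=s['ee_pos']+robot.pinch_z*rot(s['tool_rot'])[:,2]
    d=(P-AX)@S;a=np.arctan2(d[2],d[1]);f=s['force']@S
    print('t',s['time_s'],'ang %.1f r %.1f  yz %.1f %.1f'%(np.degrees(a),np.hypot(d[1],d[2]),d[1],d[2]),'F',f.round(2),'Ft %.2f Fr %.2f'%(-f[1]*np.sin(a)+f[2]*np.cos(a),f[1]*np.cos(a)+f[2]*np.sin(a)),'open',s['opening']*88,'wheel',s['qd'].round(3).max())
E
python3 -c "
from h import *
st()"
```

```text
t 8.35 ang -47.1 r 65.8  yz 44.8 -48.2 F [0.01 2.01 1.9 ] Ft 2.77 Fr -0.02 open 15.925072840802851 wheel 0.003
```

```bash
python3 - <<'E'
from h import *
a=cv2.imread("pics/side0.png")[236:300,292:330];b=cv2.imread("pics/top0.png")[174:222,352:402]
a=cv2.resize(a,None,fx=9,fy=9,interpolation=cv2.INTER_CUBIC);b=cv2.resize(b,None,fx=9,fy=9,interpolation=cv2.INTER_CUBIC)
o=np.zeros((580,800,3),np.uint8);o[:a.shape[0],:a.shape[1]]=a;o[:b.shape[0],345:345+b.shape[1]]=b
cv2.imwrite("pics/j.png",o)
E
```

```text
(no output)
```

View pics/j.png

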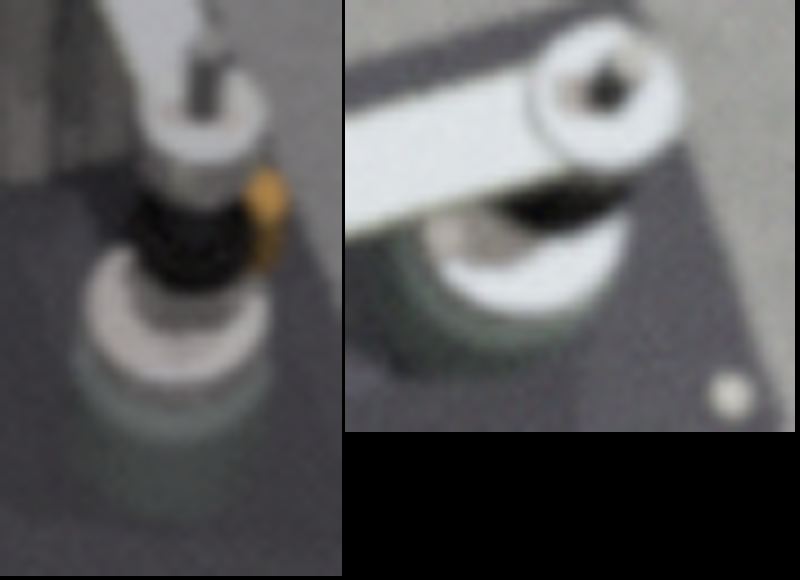

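```bash
python3 - <<'E'
from h import *
np.set_printoptions(precision=1,suppress=True)
for n,lid,pad in(('side',(292+180/9,236+383/9),(292+190/9,236+293/9)),('top',(372.6,208.4),(374.8,199.3))):
    L=onz(n,lid,97);e=camera_model(n)['eye'];
    down=-rot(camera_model(n)['orientation'])[:,1];down[2]=0;down/=np.linalg.norm(down)
    c=L-34*down; e,d=ray(n,pad)
    # z where (ray-c).down=22
    t=(22-(e-c)@down)/(d@down);p=e+t*d;print(n,'jar centre',c,'pad front',p,'gap',p[2]-97,'lateral',np.cross(down,p-c)[2])
E
```

```text
side jar centre [ 585.3 -268.3   97. ] pad front [ 586.4 -290.4  132.1] gap 35.12279486032912 lateral 2.1499588783863812
top jar centre [ 585.6 -271.6   97. ] pad front [ 563.7 -267.9  147.5] gap 50.47770606750487 lateral -2.9312917795190145
```

Emit:
jog_arm(motion=[[[0, 0.37, -0.38, 0, 0, 0, -1], [0, 0.73, -0.82, 0, 0, 0, -1], [0, 1.05, -1.29, 0, 0, 0, -1], [0, 1.33, -1.78, 0, 0, 0, -1], [0, 1.57, -2.3, 0, 0, 0, -1], [0, 1.57, -2.3, 0, 0, 0, -1], [0, 1.57, -2.3, 0, 0, 0, -1]]])

```text
time_s: 9.22
ee_pos: [573.1, 20.0, 161.6]
tool_rot: [3.139, 0.001, 1.831]
force: [4.7, -0.2, 5.4]
opening: 0.178
```

```bash
python3 -c "
from h import *
st()"
```

```text
t 9.225 ang -22.2 r 65.5  yz 60.7 -24.7 F [1.35 4.46 5.37] Ft 6.66 Fr 2.10 open 15.653072589082871 wheel 0.002
```

```bash
python3 - <<'E'
from h import *
b=grab_frame('side');cv2.imwrite('pics/side1.png',b);a=cv2.imread('pics/side0.png')
for im in(a,b): print(im[236:292,311:316].mean((1,2)).round().astype(int).tolist())
st()
E
```

```text
[147, 151, 155, 156, 150, 139, 126, 110, 106, 105, 104, 100, 104, 131, 165, 174, 171, 152, 117, 101, 93, 88, 73, 43, 25, 25, 23, 19, 16, 20, 17, 18, 43, 74, 81, 82, 99, 133, 149, 155, 163, 157, 123, 99, 93, 94, 99, 97, 88, 76, 71, 70, 69, 69, 69, 67]
[128, 135, 139, 146, 157, 163, 162, 155, 145, 126, 115, 114, 114, 111, 106, 118, 151, 180, 187, 180, 154, 126, 106, 98, 92, 67, 39, 30, 25, 22, 22, 22, 19, 19, 30, 60, 85, 96, 122, 155, 170, 168, 134, 106, 100, 101, 108, 105, 94, 82, 76, 75, 75, 74, 73, 74]
t 9.275 ang -22.2 r 65.5  yz 60.7 -24.8 F [1.89 3.8  6.23] Ft 7.20 Fr 1.16 open 15.417377540312696 wheel 0.002
```

Emit:
jog_arm(motion=[[[0, 0.11, -0.27, 0, 0, 0, -1], [0, 0.19, -0.53, 0, 0, 0, -1], [0, 0.27, -0.8, 0, 0, 0, -1], [0, 0.33, -1.08, 0, 0, 0, -1], [0, 0.33, -1.08, 0, 0, 0, -1], [0, 0.33, -1.08, 0, 0, 0, -1]]])

```text
time_s: 10.02
ee_pos: [575.9, 20.8, 171.3]
tool_rot: [3.14, 0.0, 1.832]
force: [7.3, 0.8, -1.6]
opening: 0.177
```

```bash
python3 - <<'E'
from h import *
st()
b=grab_frame('side');cv2.imwrite('pics/side2.png',b)
print(b[258:280,311:316].mean((1,2)).round().astype(int).tolist())
m=camera_model('side');down=-rot(m['orientation'])[:,1];down[2]=0;down/=np.linalg.norm(down)
c=np.array([585.3,-268.3,97])
for g in(0,5,10,15,20,35):print(g,proj('side',c+22*down+[0,0,g])[0])
st()
E
```

```text
t 10.025 ang -13.3 r 65.3  yz 63.6 -15.0 F [ 1.12  7.23 -1.63] Ft 0.07 Fr 7.42 open 15.5536454665972 wheel 0.002
[128, 107, 98, 89, 61, 35, 28, 26, 22, 22, 21, 22, 18, 33, 66, 90, 116, 152, 170, 169, 133, 106]
0 [311.8378051  275.11006195]
5 [311.91162921 274.19050132]
10 [311.98580217 273.26659539]
15 [312.06032646 272.3383133 ]
20 [312.13520458 271.40562387]
35 [312.36198729 268.58079544]
t 10.075 ang -13.3 r 65.3  yz 63.6 -15.0 F [ 2.53  6.15 -0.4 ] Ft 1.02 Fr 6.08 open 15.449344689690573 wheel 0.0
```

Emit:
jog_arm(motion=[[[0, 0.1, -0.28, 0, 0, 0, -1], [0, 0.14, -0.56, 0, 0, 0, -1], [0, 0.17, -0.84, 0, 0, 0, -1], [0, 0.2, -1.12, 0, 0, 0, -1], [0, 0.2, -1.12, 0, 0, 0, -1], [0, 0.2, -1.12, 0, 0, 0, -1]]])

```text
time_s: 10.82
ee_pos: [577.5, 21.2, 182.5]
tool_rot: [3.141, 0.0, 1.832]
force: [5.2, 0.4, -0.1]
opening: 0.177
```

```bash
python3 - <<'E'
from h import *
st()
b=grab_frame('side');cv2.imwrite('pics/side3.png',b)
print(b[258:280,311:316].mean((1,2)).round().astype(int).tolist())
st()
E
```

```text
t 10.825 ang -3.4 r 65.2  yz 65.1 -3.8 F [ 0.97  5.15 -0.06] Ft 0.24 Fr 5.14 open 15.613312119596907 wheel 0.001
[156, 126, 106, 98, 91, 64, 37, 27, 24, 21, 20, 21, 20, 20, 36, 74, 112, 150, 167, 167, 134, 106]
t 10.875 ang -3.3 r 65.2  yz 65.1 -3.8 F [ 1.38  5.85 -0.  ] Ft 0.34 Fr 5.84 open 16.00110202661674 wheel 0.001
```

Emit:
jog_arm(motion=[[[0, 0.07, -0.3, 0, 0, 0, -1], [0, 0.06, -0.6, 0, 0, 0, -1], [0, 0.03, -0.91, 0, 0, 0, -1], [0, 0.03, -0.91, 0, 0, 0, -1], [0, 0.03, -0.91, 0, 0, 0, -1]]])

```text
time_s: 11.5
ee_pos: [577.4, 21.1, 191.5]
tool_rot: [-3.142, 0.0, 1.831]
force: [4.8, -1.5, 1.9]
opening: 0.18
```

```bash
python3 - <<'E'
from h import *
st()
b=grab_frame('side');cv2.imwrite('pics/side4.png',b)
print(b[258:280,311:316].mean((1,2)).round().astype(int).tolist())
st()
E
```

```text
t 11.5 ang 4.6 r 65.2  yz 65.0 5.2 F [2.69 4.21 1.92] Ft 1.58 Fr 4.35 open 15.821246131544623 wheel 0.002
[178, 147, 123, 105, 97, 86, 56, 33, 28, 25, 24, 22, 20, 19, 20, 48, 91, 129, 161, 167, 133, 107]
t 11.55 ang 4.6 r 65.2  yz 65.0 5.2 F [1.53 4.42 1.03] Ft 0.67 Fr 4.48 open 15.32114663201195 wheel 0.001
```

Emit:
jog_arm(motion=[[[0, -0.03, -0.28, 0, 0, 0, -1], [0, -0.06, -0.56, 0, 0, 0, -1], [0, -0.06, -0.56, 0, 0, 0, -1], [0, -0.06, -0.56, 0, 0, 0, -1]]])

```text
time_s: 12.05
ee_pos: [576.7, 21.0, 197.0]
tool_rot: [-3.141, 0.0, 1.831]
force: [4.0, -1.9, 1.4]
opening: 0.176
```

```bash
cat > s.py <<'E'
from h import *
st()
b=grab_frame('side')
print(b[266:280,311:316].mean((1,2)).round().astype(int).tolist())
st()
E
python3 s.py
```

```text
t 12.05 ang 9.5 r 65.1  yz 64.2 10.7 F [2.81 3.34 1.38] Ft 0.81 Fr 3.52 open 15.504896853958396 wheel 0.001
[29, 28, 25, 21, 21, 22, 20, 31, 70, 118, 159, 168, 133, 106]
t 12.1 ang 9.5 r 65.1  yz 64.2 10.7 F [3.66 3.41 2.04] Ft 1.45 Fr 3.70 open 15.390819093613166 wheel 0.002
```

Emit:
jog_arm(motion=[[[0, -0.06, -0.28, 0, 0, 0, -1], [0, -0.13, -0.55, 0, 0, 0, -1], [0, -0.13, -0.55, 0, 0, 0, -1], [0, -0.13, -0.55, 0, 0, 0, -1]]])

```text
time_s: 12.6
ee_pos: [575.5, 20.7, 202.6]
tool_rot: [-3.141, 0.0, 1.831]
force: [3.3, -1.9, 0.7]
opening: 0.179
```

```bash
python3 s.py
```

```text
t 12.6 ang 14.5 r 65.1  yz 63.0 16.3 F [2.72 2.64 0.7 ] Ft 0.01 Fr 2.73 open 15.735851006391563 wheel -0.0
[33, 28, 26, 21, 22, 22, 21, 21, 53, 110, 158, 168, 134, 106]
t 12.65 ang 14.5 r 65.0  yz 62.9 16.3 F [2.96 1.74 1.97] Ft 1.47 Fr 2.18 open 15.678049983046755 wheel 0.001
```

Emit:
jog_arm(motion=[[[0, -0.07, -0.22, 0, 0, 0, -1], [0, -0.14, -0.43, 0, 0, 0, -1], [0, -0.14, -0.43, 0, 0, 0, -1], [0, -0.14, -0.43, 0, 0, 0, -1]]])

```text
time_s: 13.15
ee_pos: [574.1, 20.3, 207.0]
tool_rot: [-3.141, 0.0, 1.831]
force: [2.6, -2.9, 2.3]
opening: 0.18
```

```bash
python3 s.py
```

```text
t 13.15 ang 18.6 r 65.0  yz 61.6 20.7 F [3.46 1.76 2.29] Ft 1.61 Fr 2.39 open 15.7972632296101 wheel 0.002
[43, 29, 26, 23, 21, 21, 21, 20, 40, 97, 155, 166, 134, 106]
t 13.2 ang 18.6 r 65.0  yz 61.6 20.7 F [3.3  1.61 1.93] Ft 1.32 Fr 2.14 open 15.744251550518017 wheel 0.001
```

Pad edge still moving (row about 274.2), and there's no rise in force. Continuing.

Emit:
jog_arm(motion=[[[0, -0.08, -0.21, 0, 0, 0, -1], [0, -0.17, -0.42, 0, 0, 0, -1], [0, -0.17, -0.42, 0, 0, 0, -1], [0, -0.17, -0.42, 0, 0, 0, -1]]])

```text
time_s: 13.7
ee_pos: [572.5, 19.9, 211.1]
tool_rot: [-3.141, 0.0, 1.831]
force: [3.2, -2.9, 1.5]
opening: 0.176
```

```bash
python3 s.py
```

```text
t 13.7 ang 22.5 r 64.9  yz 60.0 24.8 F [3.58 2.33 1.54] Ft 0.53 Fr 2.74 open 15.528327133230087 wheel 0.003
[53, 29, 27, 24, 20, 20, 22, 22, 30, 87, 154, 167, 134, 107]
t 13.75 ang 22.5 r 64.9  yz 60.0 24.8 F [4.23 1.93 1.62] Ft 0.76 Fr 2.40 open 15.76956436070498 wheel 0.003
```

Emit:
jog_arm(motion=[[[0, -0.08, -0.18, 0, 0, 0, -1], [0, -0.17, -0.36, 0, 0, 0, -1], [0, -0.17, -0.36, 0, 0, 0, -1], [0, -0.17, -0.36, 0, 0, 0, -1]]])

```text
time_s: 14.25
ee_pos: [570.9, 19.5, 214.7]
tool_rot: [-3.142, 0.0, 1.831]
force: [3.2, -3.2, 1.6]
opening: 0.176
```

```bash
python3 s.py
```

```text
t 14.25 ang 25.9 r 64.9  yz 58.3 28.4 F [3.9  2.27 1.6 ] Ft 0.45 Fr 2.74 open 15.511415949022872 wheel 0.001
[63, 36, 28, 27, 21, 21, 20, 20, 26, 80, 147, 165, 134, 106]
t 14.3 ang 25.9 r 64.8  yz 58.3 28.4 F [3.88 2.02 1.45] Ft 0.42 Fr 2.45 open 15.724468700500413 wheel 0.001
```

Emit:
jog_arm(motion=[[[-0.05, -0.1, -0.18, 0, 0, 0, -1], [-0.1, -0.2, -0.35, 0, 0, 0, -1], [-0.1, -0.2, -0.35, 0, 0, 0, -1], [-0.1, -0.2, -0.35, 0, 0, 0, -1]]])

```text
time_s: 14.8
ee_pos: [569.1, 18.9, 218.3]
tool_rot: [3.142, -0.001, 1.832]
force: [2.5, 1.1, 1.2]
opening: 0.175
```

```bash
python3 s.py
```

```text
t 14.8 ang 29.6 r 64.8  yz 56.4 32.0 F [-0.44  2.65  1.23] Ft -0.24 Fr 2.92 open 15.402659390071118 wheel 0.001
[79, 46, 29, 27, 24, 21, 22, 22, 23, 63, 129, 159, 134, 106]
t 14.85 ang 29.6 r 64.8  yz 56.4 32.0 F [-0.35  2.3   2.02] Ft 0.62 Fr 2.99 open 16.008090381297354 wheel 0.002
```

Emit:
jog_arm(motion=[[[0, -0.1, -0.17, 0, 0, 0, -1], [0, -0.21, -0.33, 0, 0, 0, -1], [0, -0.21, -0.33, 0, 0, 0, -1], [0, -0.21, -0.33, 0, 0, 0, -1]]])

```text
time_s: 15.35
ee_pos: [567.2, 18.4, 221.4]
tool_rot: [3.141, -0.001, 1.832]
force: [5.0, 3.0, -2.1]
opening: 0.179
```

```bash
python3 s.py
```

```text
t 15.35 ang 32.8 r 64.8  yz 54.5 35.1 F [-1.6   5.58 -2.06] Ft -4.75 Fr 3.57 open 15.745106280061039 wheel 0.001
[87, 54, 31, 26, 22, 21, 22, 21, 24, 60, 124, 159, 134, 107]
t 15.4 ang 32.8 r 64.8  yz 54.5 35.1 F [-1.25  4.42 -1.64] Ft -3.77 Fr 2.83 open 15.618447219565269 wheel 0.002
```

Emit:
jog_arm(motion=[[[0, 0, 0, 0, 0, 0, -0.4], [0, 0, 0, 0, 0, 0, -0.3], [0, 0, 0, 0, 0, 0, -0.3], [0, 0, 0, 0, 0, 0, -0.3]]])

```text
time_s: 15.9
ee_pos: [567.0, 17.4, 221.4]
tool_rot: [-3.141, 0.0, 1.831]
force: [-0.1, -0.5, -0.1]
opening: 0.351
```

```bash
python3 s.py
```

```text
t 15.9 ang 33.0 r 64.3  yz 53.9 35.1 F [ 0.48 -0.2  -0.11] Ft 0.01 Fr -0.23 open 30.910849525886583 wheel 0.002
[87, 53, 29, 26, 22, 21, 21, 22, 22, 61, 123, 159, 134, 106]
t 15.95 ang 33.0 r 64.4  yz 54.0 35.1 F [ 0.09  0.29 -1.29] Ft -1.24 Fr -0.46 open 30.573253247759464 wheel 0.001
```

Emit:
jog_arm(motion=[[[0, 0, -2, 0, 0, 0, -0.3], [0, 0, -5, 0, 0, 0, -0.3], [0, 0, -10, 0, 0, 0, -0.3], [1, 0, -14, 0, 0, 0, -0.3], [3, 0, -16, 0, 0, 0, -0.3], [3, 0, -16, 0, 0, 0, -0.3], [3, 0, -16, 0, 0, 0, -0.3]]])

```text
time_s: 16.82
ee_pos: [558.9, 46.2, 379.9]
tool_rot: [-3.139, 0.0, 1.832]
force: [-0.6, -0.1, 0.3]
opening: 0.348
```

```bash
python3 s.py; python3 - <<'E'
from h import *
np.set_printoptions(precision=1,suppress=True)
m=camera_model('wrist');w=grab_frame('wrist');s=grab_frame('side')
tip=AX-S@[21,0,0]
for a in(27,30,33,36):
    r=np.radians(a);print(a,proj('wrist',tip+S@[0,65*np.cos(r),65*np.sin(r)],m))
k=np.array([493.1,5.4,174.3])+S@[0,-31.9,2.7]
for a in(135,149):print('knob',a,proj('wrist',k+S@[0,32*np.cos(np.radians(a)),32*np.sin(np.radians(a))],m))
o=np.zeros((576,800,3),np.uint8);o[:420,:560]=w;c=cv2.resize(s[236:300,292:322],None,fx=8,fy=8,interpolation=cv2.INTER_CUBIC);o[:512,560:]=c
cv2.imwrite('pics/f.png',o)
E
```

```text
t 16.825 ang 74.6 r 200.9  yz 53.3 193.6 F [-0.02 -0.62  0.32] Ft 0.68 Fr 0.15 open 30.63467734528808 wheel 0.015
[85, 52, 30, 25, 22, 20, 21, 20, 23, 58, 122, 156, 131, 104]
t 16.875 ang 74.6 r 200.5  yz 53.3 193.3 F [-0.67 -0.17  0.07] Ft 0.19 Fr 0.03 open 31.087245562862158 wheel 0.007
27 [[281.5 206.3]]
30 [[279.8 207.2]]
33 [[278. 208.]]
36 [[276.  208.8]]
knob 135 [[136.9 235.4]]
knob 149 [[134.9 233. ]]
```

View pics/f.png

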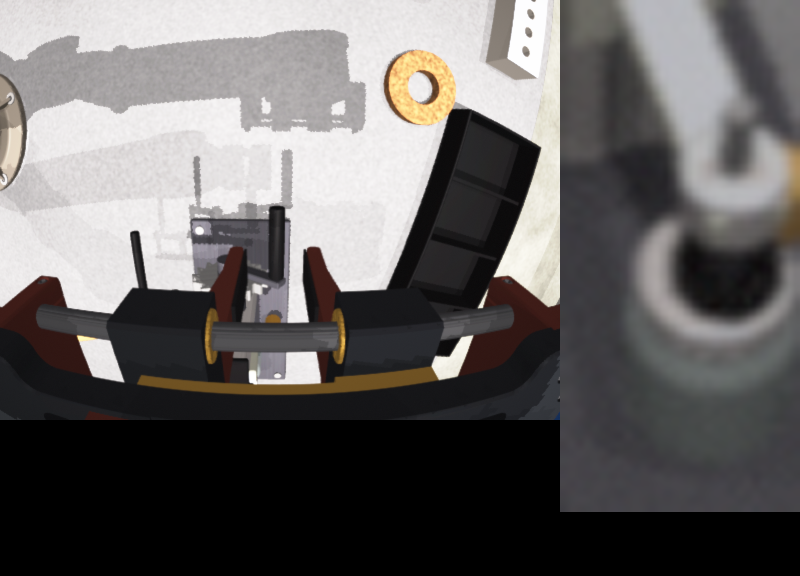

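```bash
python3 -c "
from h import *
s=robot.observe();print(s['time_s'],s['force'],abs(s['qd']).max());print(robot.sign_off())"
```

```text
16.975 [ 0.27627301 -0.44647399 -0.92656468] 0.010069455513317158
the job is handed in; nothing more can be done
None
```

I flipped the pawl over onto its rest, wound the crank back about 80° until the pad pressed on the lid, let go and backed off. The job was handed in at about 17 s, and no verdict is reported.

**Last checks, after letting go:**
- **Pawl:** the knob's end is at pixel (135, 233), which matches the flipped-back position of about 149° from level (pawl angle about 2.9 rad).
- **Crank:** its end is at (277, 208), matching about 33–34° above level. That is where I left it, so the wheel held.
- **Pad on the lid:** in the last step the force at the handle changed by 4–5 N, which means roughly 9–10 N on the jar. The pad's edge in the side picture stopped moving then and did not shift after release.
- **Arm:** it is clear of everything, with forces within about 1 N of zero.

**What disagreed:**
- The first estimates of the pad-to-lid gap were 35 mm (side camera) and 50 mm (top camera). Contact actually came after about 40 mm of descent, so I relied on small steps and the force reading.
- The pad force is worked out from the handle force, not measured directly.
- The radial force while turning the crank reached about 7 N because my estimate of the wheel's axis was slightly off.

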